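# Reset the garment conveyor at its key switch

### The arm

A 6-joint arm with a two-finger parallel gripper is mounted at the origin on a cart in front of the work surface, level with it; the furniture and walls round the work are solid. World frame = base frame: x ahead of the robot, y to its left, z up, the work surface at z = 0. Lengths are in mm, angles in degrees, forces in N, time in s.
With the tool pointing down it reaches from about 350 to 850 mm from the base axis. Payload 8.1 kg.
Tool frame: the origin (TCP) lies midway between the tips of the shut fingers; the grasp point (between the pads) lies 19 mm behind it; z points along the fingers, y is the line along which they close (so a half turn about z gives the same grasp; the last joint's range is limited). The gripper opens to 85 mm and grips with 20 to 120 N. Pads are 22 mm wide; open, the fingers measure 114 mm over their backs; the gripper's body (76 mm by 85 mm) begins 54 mm behind the grasp point. The pads swing forward as they close: fully open they stand 13 mm farther back than shut.
Start: joints at [-68.205, 7.471, 85.268, -0, 87.261, -4.893], TCP at [269.502, -536.072, 193.592] pointing down, gripper open.
Joint ranges: [-169.43, 169.43], [-51.17, 129.36], [1.28, 143.12], [-76.62, 256.62], [0, 156.53], [-152.29, 152.29]. Speed limits (degrees/s): [136.94, 136.94, 159.86, 180, 180, 180].

### API

Orientations are given as [roll, pitch, yaw] about the fixed x, y, z axes, in that order (R = Rz(yaw) Ry(pitch) Rx(roll)).
In Python, from bench import r gives the robot as it stands.
- The arm moves only by the tool send_rows, never from a script. Its argument "increments" is a list of rows, each a list of 6 numbers: the shift along the tool's x, y, z in mm, then the turn, a rotation vector about the tool's x, y, z in rad. A call has 1 to 5 rows; each row shifts and turns the commanded pose from where the row before left it, along the tool's axes as they then stand; what a row does not reach is not made up. A row lasts 1/8 s, in which the tool goes at most 62.5 mm and 10.7 degrees, less where a joint would pass 70% of its speed; a pose out of reach is approached as far as the arm can. A call is refused whole if a number of a shift passes 62.5 or a number of a turn 0.188, either way. A call with a gripper value outside its range is refused whole. "grip" is the closure, from -1 (fully open) to 1 (shut), set as the call begins (left out, the last holds). The fingers move at their own pace and stop on an object; "grip_force" is the grip in N (left out, the last holds). Time passes only in rows, so rows that do not move let the fingers close. It gives the time, the measured TCP pose, the force, the opening and the grip force at its end, in the units of the state.
- r.sense(): the state, without advancing time (a new reading comes with each control period).
- r.snapshot(name): name is "scene" or "side" or "wrist"; returns a dict with "img" (420x560x3 uint8, blue, green, red), "z_map" (420x560 float32, mm along the optical axis (not along the pixel's ray), 0 where there is no reading), "fx", "fy", "cx", "cy" (pixels), "view" (4x4, takes a point from world to camera coordinates). Camera axes: x right, y down, z forward; pixel columns grow to the right and rows downward; lengths in mm; the calibration is good to about 2 mm. A picture is of the moment at which its call begins.
- r.hand_in(): hands the job in; it is judged then, once.
The state is a dict: "time": time; "joint_pos": joint angles; "qd": joint speeds; "joint_efforts": joint torques, N m; "tool_pos": TCP position; "tcp_rot": TCP orientation; "ft_force": force on the tool from outside, world axes, zero at the start; "wrist_torque": the same for the moment, N m; "finger_gap": finger opening in mm; "grip_force": force on a finger pad.
Only numpy, scipy, OpenCV 4.12 (cv2) and the standard library are available. Lean on these libraries where they do the work, as an engineer would, in place of code of your own. Each camera call takes 0.05 s, during which the arm holds its last target. There are 200 camera calls.

### The job

The garment conveyor must be reset at its grey key-switch box: take the key from its wooden stand, push it into the lock until its collar rests on the lock face, turn it clockwise until it meets its stop, turn it back home, then pull it out and set it back in the stand, upright and fully down. The lock sits a few millimetres off centre in its mount, so feel for the keyway; push and turn gently, never forcing the lock past its stop, and leave the things around alone.

Things in the scene. Friction and masses are not known exactly. Their poses are not given: they have to be found in the camera images.
- key_center (a point): Centre of the key's black plastic head, 26 (x) x 10 (y) x 36 (z) mm; grip it across y, 10 mm wide. Axes: z up the key, x along the width of head and bit. The key (35 g) starts upright in the stand, pointing down; it is the same turned half round about z.
- key: The key; origin at its lower end, 46 mm below the head centre, axes as the head's. Heights above the origin: flat bit 0 to 9 mm, 14 (x) x 5 (y) mm, its ends and lower and upper edges fully rounded (radius 2.5 mm); round shank of 5 mm diameter to 17; round collar of 20 mm diameter 17 to 20; neck of 8 mm to 28; head 28 to 64.
- key_tip (a point): Middle of the key's lower end, 46 mm below the head centre; same axes.
- stand_seat (a point): Where the key's head centre is when the key is fully down in the stand, 29 mm above the block's top. Axes of the stand: x along its slot, z up. Wooden block 50 x 45 mm, 34 mm high, on an 85 x 70 x 10 mm foot, fixed. Slot 17.6 (x) x 8.6 (y) mm with a 1.5 mm chamfer; the collar rests on the block's top, so the tip goes in 17 mm.
- console: Grey key-switch box, 150 (x) x 170 (y) x 40 mm, fixed; origin under its centre, z up; the body includes the lock, a round steel turret 40 mm in diameter on a black rubber bellows, its face 76 mm above the counter. Two grey buttons and a clear lamp, 10 mm high, lie 52 mm to the +y side of the box's centre.
- lock_nominal (a point): Nominal middle of the lock face, z up, x along the keyway at home. The true keyway lies up to 6 mm off in x and 6 mm in y (of these axes), not measured: feel for it. Its direction is true. Keyway 16.4 x 7.4 mm, 1 mm chamfer, in a flat 27 mm square plate. Key home: collar on the face, tip 17 mm below it. It turns once the tip is 14 mm below the face; turned, it is held in.
- barrel (a joint): How far the sprung lock turret is pushed down (m), 0 to 0.008: it starts to sink at about 3 N and then gives 2 N per mm. Pressing the key on the face beside the keyway sinks it; it rises again when the key drops in. Searching, inserting and withdrawing, keep the force of the key on the lock, sideways too, under 15 N; more damages it.
- lock_plug (a joint): Turn of the lock (rad): 0 at home, growing clockwise seen from above. Slight friction (0.02 N m), stays where left; the key has 0.1 to 0.2 rad of play in it either way. A firm stop lies somewhere between 0.8 and 1.2 rad, another at home (0); it cannot pass either.
- lock_twist (a joint): How far the key twists the lock's sprung insert beyond lock_plug (rad, clockwise positive): 1.5 N m per rad, so almost 0 while the lock turns freely, growing once a stop is met (some 0.1 N m, or 0.07 rad, is plenty); more than 0.2 rad either way damages the lock.
- bell: Desk bell with steel dome, 83 mm in diameter, 58 mm high, loose; bystander. Origin under its centre.
- tape_roll: Rolled tailor's tape, 54 x 49 x 18 mm, loose; bystander. Origin under its centre.
- calc: Desk calculator, 120 x 70 x 16 mm, loose; bystander. Origin under its centre.

How it is judged (in metres and radians):
On the way, in this order (a step that is already met when the one before it is completed fails the run):
1. the key is home in the lock: its tip at least 14.5 mm below the nominal lock face (z of key_tip in the frame of lock_nominal below -0.0145 m and horizontal distance between key_tip and lock_nominal below 0.012 m and angle between key's own z axis and vertical below 0.15 rad), for 0.1 s.
2. the lock is turned clockwise against its stop (within 0.03 rad of it) with the key in it (value of joint lock_plug above 0.97 rad and z of key_tip in the frame of lock_nominal below -0.01 m), for 0.1 s.
3. the lock is turned back home (within 0.08 rad) (value of joint lock_plug below 0.08 rad), for 0.05 s.
4. the key is out of the lock, its tip more than 10 mm above the face (z of key_tip in the frame of lock_nominal above 0.01 m), for 0.1 s.
At the end, for the whole second after the job is handed in: The key stands in its stand, upright within 0.12 rad and its head centre within 6 mm of its seat, at rest, and the lock is home within 0.1 rad (distance between key_center and stand_seat below 0.006 m and angle between key's own z axis and vertical below 0.12 rad and linear speed of key below 0.02 m/s and value of joint lock_plug below 0.1 rad); the robot touches nothing.
It fails at once if the key twists the lock more than 0.2 rad (0.3 N m) against its stop, or against home (value of joint lock_twist above 0.2 rad or value of joint lock_twist below -0.2 rad).
It fails at once if the key is pressed or jammed on the lock or box with more than 18 N while the lock is at home (searching, inserting, withdrawing) (contact force between key and console above 18 N and value of joint lock_plug below 0.03 rad and value of joint lock_twist between -0.02 and 0.02 rad).
It fails at once if the bell, the tape or the calculator is moved more than 20 mm (distance of any of bell, tape_roll, calc from where it was at the start of the episode above 0.02 m).
It also fails if it takes over 67 s, if anything falls off the work surface, if the arm or the gripper's body presses on something with over 40 N, if the wrist force passes 120 N, or if a joint passes its speed limit or range.

## Working session

There is one attempt and no reset: what is moved stays moved. The work goes in short steps, Python scripts to look and compute and a tool call to move; the robot and the scene stay as the last step left them, time stands still between calls to the robot, and variables do not carry over. Pictures are saved under pics/ and viewed, at most 10 in all, crops included, and the job is handed in when it is done.

Besides the shell and the picture viewer there is one more tool, called after ">>>" by a JSON object that holds its "api" and its "payload". send_rows: Moves the arm, as the interface text tells. Its arguments: {"type":"object","properties":{"increments":{"type":"array"},"grip":{"type":"number"},"grip_force":{"type":"number"}},"required":["increments"]}

```bash
mkdir -p pics; ls; python3 - <<'E'
from bench import r
import cv2,pickle,numpy as np
d={n:r.snapshot(n) for n in("scene","side","wrist")}
pickle.dump(d,open('s0.pkl','wb'))
for n in("scene","side"): cv2.imwrite(f'pics/{n}0.png',d[n]['img'])
for n in d: print(n,d[n]['fx'],d[n]['cx'],d[n]['cy'],np.round(d[n]['view'],3).tolist())
print(r.sense())
E
```

```text
pics
scene 389.16095598035514 282.5538311079376 202.31409324900892 [[-0.874, -0.486, -0.005, 468.347], [-0.27, 0.494, -0.826, 238.542], [0.405, -0.721, -0.563, 650.84], [0.0, 0.0, 0.0, 1.0]]
side 479.0318613589273 268.4085498563771 209.44510250122215 [[-0.999, 0.037, -0.021, 542.218], [0.034, 0.396, -0.918, 51.531], [-0.026, -0.917, -0.397, 1063.911], [0.0, 0.0, 0.0, 1.0]]
wrist 366.0210888051812 281.3781419738953 210.07085146209127 [[0.45, -0.893, -0.001, -599.006], [-0.845, -0.427, 0.322, -42.757], [-0.288, -0.144, -0.947, 380.672], [0.0, 0.0, 0.0, 1.0]]
{'time': 0.15, 'joint_pos': array([-6.82051841e+01,  7.50537954e+00,  8.53151310e+01, -1.24682621e-04,
        8.72616978e+01, -4.89507936e+00]), 'qd': array([ 0.01173352, -0.16761631, -0.16362736, -0.03784434,  0.08016357,
       -0.05595397]), 'joint_efforts': array([ 8.13648094e-04, -5.70066047e+01, -5.01158595e+01, -2.00743361e-04,
        9.58814635e-03,  1.38690748e-05]), 'tool_pos': array([ 269.31927795, -535.62542179,  192.78148243]), 'tcp_rot': array([-1.79918081e+02, -6.89086525e-03,  2.66898964e+01]), 'ft_force': array([-0.46453192,  0.11576544, -0.29428427]), 'wrist_torque': array([0.02173257, 0.01212599, 0.07026158]), 'grip_force': 0.0, 'finger_gap': 85.31431469200857}
```

View pics/scene0.png

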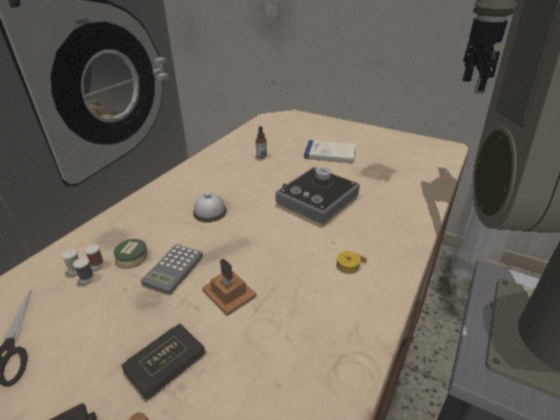

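View pics/side0.png

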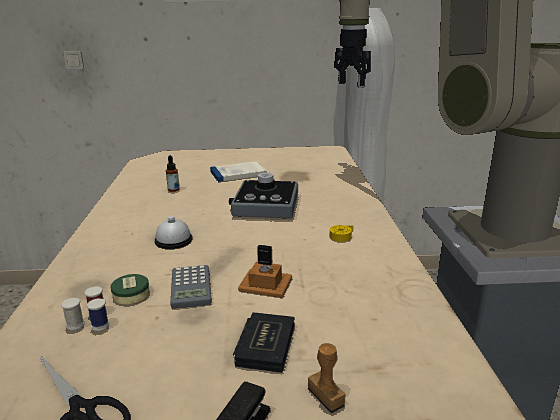

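The scene view shows the key's head at (227,270) on its stand (228,290), and the box with its turret at (322,172). The side view shows the key at (264,255) and the turret at (265,178).

```bash
cat > h.py <<'E'
import numpy as np, cv2
def px2w(d,u,v,z=None):
    V=d['view'];R=V[:3,:3];t=V[:3,3];c=-R.T@t
    ray=R.T@np.array([(u-d['cx'])/d['fx'],(v-d['cy'])/d['fy'],1.0])
    if z is None: return c+ray*d['z_map'][int(round(v)),int(round(u))]
    return c+ray*(z-c[2])/ray[2]
def cloud(d):
    h,w=d['z_map'].shape; v,u=np.mgrid[:h,:w]; Z=d['z_map']
    P=np.stack([(u-d['cx'])/d['fx']*Z,(v-d['cy'])/d['fy']*Z,Z],-1)
    R=d['view'][:3,:3];t=d['view'][:3,3]
    W=(P-t)@R; W[Z<=0]=np.nan
    return W
def proj(d,p):
    q=d['view'][:3,:3]@np.asarray(p,float)+d['view'][:3,3]
    return d['fx']*q[0]/q[2]+d['cx'],d['fy']*q[1]/q[2]+d['cy']
E
python3 - <<'E'
import pickle; from h import *
D=pickle.load(open('s0.pkl','rb'))
for n,pts in {'scene':dict(key=(227,268),stand=(228,284),tur=(322,170),box=(310,195),bell=(208,205),tape=(348,260),calc=(172,268)),'side':dict(key=(264,255),stand=(265,279),tur=(265,177),bell=(172,232),tape=(340,233),calc=(190,287),lamp=(264,199))}.items():
    for k,p in pts.items(): print(n,k,px2w(D[n],*p).round())
E
```

```text
scene key [547. 183.  77.]
scene stand [550. 183.  35.]
scene tur [ 547. -229.   73.]
scene box [ 544. -154.   40.]
scene bell [740.  -1.  38.]
scene tape [387. -12.  10.]
scene calc [689. 186.  13.]
side key [556. 181.  66.]
side stand [556. 201.  28.]
side tur [ 542. -206.   76.]
side bell [748.  12.  37.]
side tape [388.  11.  20.]
side calc [690. 198.  16.]
side lamp [ 547. -143.   43.]
```

```bash
python3 - <<'E'
import pickle; from h import *
D=pickle.load(open('s0.pkl','rb'))
w=D['wrist'];R=w['view'][:3,:3];c=-R.T@w['view'][:3,3]
y=np.radians(26.69);T=np.array([[np.cos(y),np.sin(y),0],[np.sin(y),-np.cos(y),0],[0,0,-1]])
print('cam in tool',T.T@(c-[269.3,-535.6,192.8]),'axis',T.T@R[2],'right',T.T@R[0])
for n in('scene','side'):
    W=cloud(D[n])
    def rect(x0,x1,y0,y1,z0,z1):
        m=(W[...,0]>x0)&(W[...,0]<x1)&(W[...,1]>y0)&(W[...,1]<y1)&(W[...,2]>z0)&(W[...,2]<z1)
        p=W[m][:,:2].astype(np.float32); rr=cv2.minAreaRect(p); print(n,len(p),rr)
    print('box');rect(420,680,-320,-80,33,46)
    print('foot');rect(480,620,110,260,6,60)
    print('head');rect(520,590,150,220,58,100)
    print('tur');rect(500,600,-270,-150,65,100)
E
```

```text
cam in tool [ 8.28423115e+01 -1.27529639e-01 -1.80619485e+02] axis [-3.21996341e-01 -7.58653944e-04  9.46740609e-01] right [0.00130448 0.99999837 0.001245  ]
box
scene 1857 ((542.8117065429688, -198.2401580810547), (172.1490020751953, 150.96896362304688), 79.9737548828125)
foot
scene 1279 ((556.6627197265625, 176.9163818359375), (69.99797058105469, 87.16188049316406), 71.9795150756836)
head
scene 145 ((555.7069091796875, 176.81346130371094), (10.081087112426758, 25.81073570251465), 72.18814086914062)
tur
scene 140 ((543.06787109375, -222.32366943359375), (37.439640045166016, 39.91234588623047), 81.0965805053711)
box
side 1337 ((540.961669921875, -194.00738525390625), (171.33433532714844, 148.33468627929688), 79.78936767578125)
foot
side 1303 ((555.3385620117188, 178.59507751464844), (71.44607543945312, 84.9599838256836), 71.36563110351562)
head
side 199 ((555.7882080078125, 177.98609924316406), (13.227813720703125, 26.14620590209961), 77.0986328125)
tur
side 122 ((541.6373291015625, -219.63003540039062), (37.17924118041992, 36.0936393737793), 84.45225524902344)
```

>>> {"api": "send_rows", "payload": {"increments": [[48.2, -20, 4, 0, 0, 0], [48.2, -20, 4, 0, 0, 0], [48.2, -20, 4, 0, 0, 0], [48.2, -20, 4, 0, 0, 0]]}}

```text
time: 0.65
tool_pos: [406.6, -376.5, 177.2]
tcp_rot: [-180.0, 0.0, 26.7]
ft_force: [1.0, -0.4, -0.1]
finger_gap: 85.2
grip_force: 0.0
```

>>> {"api": "send_rows", "payload": {"increments": [[48.2, -20, 4, 0, 0, 0], [48.2, -20, 4, 0, 0, 0], [48.2, -20, 4, 0, 0, 0], [48.2, -20, 4, 0, 0, 0]]}}

```text
time: 1.15
tool_pos: [542.9, -218.4, 161.2]
tcp_rot: [-180.0, 0.0, 26.7]
ft_force: [0.6, -0.7, -0.1]
finger_gap: 85.9
grip_force: 0.0
```

>>> {"api": "send_rows", "payload": {"increments": [[0, 0, 0, 0, 0, -0.1816], [0, 0, 0, 0, 0, -0.1816], [0, 0, 0, 0, 0, -0.1816], [0, 0, 0, 0, 0, -0.1816], [0, 0, 0, 0, 0, -0.1816]]}}

```text
time: 1.78
tool_pos: [541.9, -219.8, 161.1]
tcp_rot: [-180.0, -0.0, 79.1]
ft_force: [0.0, -0.3, -0.4]
finger_gap: 85.4
grip_force: 0.0
```

>>> {"api": "send_rows", "payload": {"increments": [[0, 0, 0, 0, 0, -0.1816], [0, 0, 0, 0, 0, -0.1816], [0, 0, 0, 0, 0, -0.1816], [0, 0, 0, 0, 0, -0.1816], [0, 0, 0, 0, 0, -0.1816]]}}

```text
time: 2.4
tool_pos: [541.9, -219.8, 161.2]
tcp_rot: [-180.0, -0.0, 131.1]
ft_force: [-0.7, -0.3, -0.7]
finger_gap: 85.2
grip_force: 0.0
```

>>> {"api": "send_rows", "payload": {"increments": [[0, 0, 0, 0, 0, -0.1816], [0, 0, 0, 0, 0, -0.1816], [0, 0, 0, 0, 0, -0.1816], [0, 0, 0, 0, 0, 0]]}}

```text
time: 2.9
tool_pos: [541.9, -219.8, 161.2]
tcp_rot: [180.0, -0.0, 161.9]
ft_force: [0.6, -0.2, -0.3]
finger_gap: 85.5
grip_force: 0.0
```

```bash
python3 - <<'E'
from bench import r
import cv2,pickle
d=r.snapshot('wrist'); pickle.dump(d,open('lock.pkl','wb')); cv2.imwrite('pics/lock.png',d['img'])
E
```

```text
(no output)
```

View pics/lock.png

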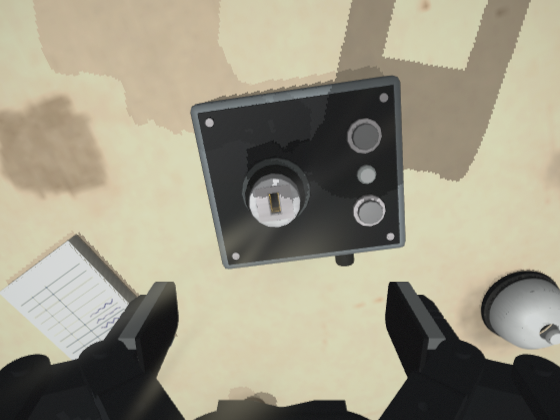

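>>> {"api": "send_rows", "payload": {"increments": [[13.7, 47.8, 0, 0, 0, 0], [13.7, 47.8, 0, 0, 0, 0], [13.7, 47.8, 0, 0, 0, 0], [13.7, 47.8, 0, 0, 0, 0]]}}

```text
time: 3.45
tool_pos: [549.1, -19.7, 161.6]
tcp_rot: [180.0, 0.0, 161.7]
ft_force: [0.7, -0.3, 0.7]
finger_gap: 85.2
grip_force: 0.0
```

>>> {"api": "send_rows", "payload": {"increments": [[13.7, 47.8, 0, 0, 0, 0], [13.7, 47.8, 0, 0, 0, 0], [13.7, 47.8, 0, 0, 0, 0], [13.7, 47.8, 0, 0, 0, 0], [0, 0, 0, 0, 0, 0]]}}

```text
time: 4.08
tool_pos: [555.9, 181.0, 161.4]
tcp_rot: [180.0, -0.0, 162.0]
ft_force: [-0.7, -1.1, -0.6]
finger_gap: 85.2
grip_force: 0.0
```

```bash
python3 - <<'E'
from bench import r
import cv2,pickle
d=r.snapshot('wrist'); pickle.dump(d,open('stand.pkl','wb')); cv2.imwrite('pics/stand.png',d['img'])
E
```

```text
(no output)
```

View pics/stand.png

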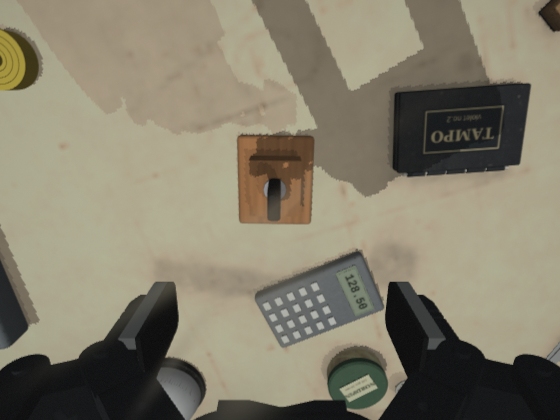

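The wrist views show the turret with its dark keyway at (275,203), and the key head at (273,197) on the stand's brown foot, centred near (275,180).

```bash
python3 - <<'E'
import pickle; from h import *
L=pickle.load(open('lock.pkl','rb'));S=pickle.load(open('stand.pkl','rb'))
a=cv2.resize(L['img'][165:235,235:315],None,fx=5,fy=5,interpolation=cv2.INTER_CUBIC)
b=cv2.resize(S['img'][125:230,230:320],None,fx=4,fy=4,interpolation=cv2.INTER_CUBIC)
h=max(a.shape[0],b.shape[0]);f=lambda x:cv2.copyMakeBorder(x,0,h-x.shape[0],0,0,0)
cv2.imwrite('pics/z.png',np.hstack([f(a),f(b)]))
# clouds
W=cloud(S)
def rect(W,x0,x1,y0,y1,z0,z1,t):
    m=(W[...,0]>x0)&(W[...,0]<x1)&(W[...,1]>y0)&(W[...,1]<y1)&(W[...,2]>z0)&(W[...,2]<z1)
    p=W[m];print(t,len(p),cv2.minAreaRect(p[:,:2].astype(np.float32)),np.median(p[:,2]))
rect(W,480,630,110,260,5,14,'foot');rect(W,520,590,140,220,38,48,'block');rect(W,520,590,140,220,83,100,'headtop')
W=cloud(L)
rect(W,420,680,-320,-80,33,46,'box');rect(W,500,600,-270,-150,72,82,'face')
g=L['img'].max(-1)
for th in(70,90,110):
    m=np.zeros_like(g);m[190:218,264:288]=(g[190:218,264:288]<th)
    c=max(cv2.findContours(m,0,2)[0],key=cv2.contourArea)
    q=np.array([px2w(L,*p[0],76)[:2] for p in c],np.float32);print(th,cv2.minAreaRect(q))
E
```

```text
foot 3423 ((555.8345336914062, 175.33786010742188), (70.210693359375, 85.14558410644531), 71.09358978271484) 10.444054051152598
block 28 ((555.714111328125, 175.57977294921875), (11.215563774108887, 17.743515014648438), 0.769291341304779) 38.29891685779306
headtop 5 ((555.9908447265625, 176.95947265625), (1.87996244430542, 21.13243293762207), 76.84601593017578) 83.14610875200236
box 29235 ((541.6470947265625, -199.30799865722656), (170.39266967773438, 148.6912841796875), 79.9188232421875) 41.458272675064606
face 1839 ((541.845947265625, -225.37335205078125), (38.83079147338867, 39.12092590332031), 24.055469512939453) 76.28658868853181
70 ((539.1094360351562, -224.54661560058594), (4.608292102813721, 10.550312042236328), 80.81085968017578)
90 ((539.5057373046875, -224.53439331054688), (5.357327461242676, 11.493894577026367), 78.59896087646484)
110 ((541.2101440429688, -225.3258056640625), (6.44901704788208, 16.518625259399414), 79.5672378540039)
```

View pics/z.png

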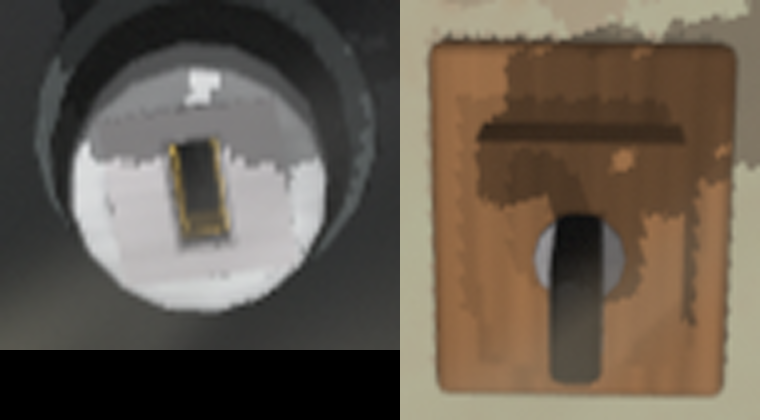

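```bash
python3 - <<'E'
import pickle; from h import *
S=pickle.load(open('stand.pkl','rb'));L=pickle.load(open('lock.pkl','rb'))
ux=np.array([np.cos(np.radians(162)),np.sin(np.radians(162))])
e=px2w(S,274.1,220.9,91);print('head far end->centre',e[:2]+13*ux)
hsv=cv2.cvtColor(S['img'],cv2.COLOR_BGR2HSV)
sub=S['img'][170:210,260:292].astype(int)
m=((sub.max(-1)-sub.min(-1)<25)&(sub.max(-1)>75)).astype(np.uint8)
m[:,11:17]=0
v,u=np.nonzero(m);print(len(u)); 
(c,rad)=cv2.minEnclosingCircle(np.stack([u,v],1).astype(np.float32));print(c,rad)
print('collar eyeball',px2w(S,275,190.7,47), 'fit',px2w(S,c[0]+260,c[1]+170,47))
g=S['img'].max(-1)
for th in (50,65,80):
    mm=np.zeros_like(g);mm[172:226,262:290]=g[172:226,262:290]<th
    cc=max(cv2.findContours(mm,0,2)[0],key=cv2.contourArea);print(th,cv2.boundingRect(cc),cv2.minAreaRect(cc))
K=np.array([[170,143],[215,140],[232,237],[183,245]])/5+[235,165]-.4
q=np.array([px2w(L,*p,76)[:2] for p in K]);print(q.round(1),q.mean(0))
from bench import r; print(r.sense()['tool_pos'],r.sense()['tcp_rot'])
E
```

```text
head far end->centre [551.93439509 176.89164941]
163
(14.5, 24.5) 15.890348434448242
collar eyeball [554.24744104 176.1257361   47.        ] fit [557.26011108 174.68819012  47.        ]
50 (268, 178, 12, 22) ((273.5, 188.5), (21.0, 11.0), 90.0)
65 (268, 178, 13, 27) ((274.0, 191.0), (26.0, 12.0), 90.0)
80 (267, 172, 14, 39) ((273.5, 191.0), (38.0, 13.0), 90.0)
[[ 533.  -226.9]
 [ 534.7 -220.2]
 [ 550.2 -222.6]
 [ 549.1 -230.2]] [ 541.76666289 -224.96694541]
[556.01650976 178.9816142  161.30918299] [-1.79977376e+02 -2.18678973e-02  1.61923361e+02]
```

>>> {"api": "send_rows", "payload": {"increments": [[-0.1, -2, 35, 0, 0, 0], [0, 0, 35, 0, 0, 0], [0, 0, 25, 0, 0, 0], [0, 0, 10, 0, 0, 0], [0, 0, 0, 0, 0, 0]]}}

```text
time: 4.75
tool_pos: [555.7, 174.8, 56.3]
tcp_rot: [-180.0, -0.0, 161.8]
ft_force: [-0.6, -0.9, 0.4]
finger_gap: 85.7
grip_force: 0.0
```

>>> {"api": "send_rows", "payload": {"increments": [[0, 0, 0, 0, 0, 0], [0, 0, 0, 0, 0, 0], [0, 0, 0, 0, 0, 0], [0, 0, 0, 0, 0, 0], [0, 0, 0, 0, 0, 0]], "grip": 1, "grip_force": 60}}

```text
time: 5.38
tool_pos: [555.9, 175.7, 56.7]
tcp_rot: [180.0, 0.0, 162.0]
ft_force: [0.0, -0.5, -0.3]
finger_gap: -0.0
grip_force: 0.0
```

>>> {"api": "send_rows", "payload": {"increments": [[0, 0, 0, 0, 0, 0], [0, 0, 0, 0, 0, 0], [0, 0, 0, 0, 0, 0]]}}

```text
time: 5.75
tool_pos: [555.9, 175.7, 56.6]
tcp_rot: [-180.0, -0.0, 162.0]
ft_force: [1.3, 0.1, 0.6]
finger_gap: -0.2
grip_force: 0.0
```

```bash
python3 - <<'E'
from bench import r
import cv2,pickle,numpy as np
s=r.snapshot('side');w=r.snapshot('wrist');pickle.dump((s,w),open('g.pkl','wb'))
a=cv2.resize(s['img'][195:305,210:320],(440,440),interpolation=2)
b=cv2.resize(w['img'][130:420,190:360],(258,440))
cv2.imwrite('pics/g.png',np.hstack([a,b]))
E
```

```text
(no output)
```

View pics/g.png

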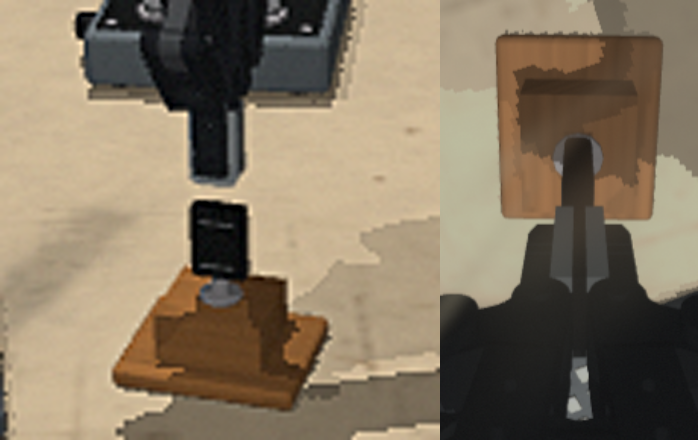

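```bash
python3 - <<'E'
import pickle; from h import *
s,w=pickle.load(open('g.pkl','rb'))
print(proj(s,[555.9,175.7,56.6]),proj(w,[555.9,175.7,56.6]))
print('finger tip',px2w(s,263,238),'head',px2w(s,264,254))
V=w['view'];print('cam',-V[:3,:3].T@V[:3,3])
W=cloud(w); print('wrist fingers',px2w(w,190+562/1.517-440/1.517,130+215/1.517), px2w(w,190+(575-440)/1.517,130+170/1.517))
from bench import r; q=r.sense();print(q['joint_pos'],q['tool_pos'],q['finger_gap'])
E
```

```text
(np.float64(264.07764962973863), np.float64(258.1869757144982)) (np.float64(280.96281172729584), np.float64(248.15783369933789))
finger tip [557.00791321 189.98529388 104.66945455] head [555.92041581 181.70694553  68.47909395]
cam [476.9243355  201.67896331 237.3424747 ]
wrist fingers [543.65545322 175.25607042 104.44344858] [543.61374024 178.74025586  77.13655976]
[ 1.24987809e+01  1.09109591e+01  9.61747026e+01 -4.63484969e-04
  7.29207594e+01 -5.94533347e+01] [555.85560143 175.65748766  56.55668222] 0.20254784431609701
```

```bash
python3 - <<'E'
import pickle; from h import *
D=pickle.load(open('s0.pkl','rb'))
for n in('scene','side'):
    print(n,proj(D[n],[269.3,-535.6,192.8]))
    W=cloud(D[n]);m=(np.abs(W[...,0]-269)<90)&(np.abs(W[...,1]+536)<90)&(W[...,2]>100)&(W[...,2]<420)
    v,u=np.nonzero(m);p=W[m];i=np.argsort(p[:,2])[:6];print(p[i].round(),u[i],v[i])
s,w=pickle.load(open('g.pkl','rb'))
for d in(s,w):
    W=cloud(d);m=(np.hypot(W[...,0]-556,W[...,1]-176)<30)&(W[...,2]>93)
    p=W[m];print(np.percentile(p[:,2],[0,2,10]).round(), p[p[:,2]<108].mean(0).round(1))
E
```

```text
scene (np.float64(467.3856164070186), np.float64(105.48728383641019))
[[ 246. -495.  242.]
 [ 255. -489.  243.]
 [ 253. -489.  243.]
 [ 249. -491.  243.]
 [ 251. -490.  243.]
 [ 244. -492.  243.]] [480 476 477 479 478 481] [93 93 93 93 93 93]
side (np.float64(349.5163982352424), np.float64(102.56561669684547))
[[ 281. -579.  245.]
 [ 284. -579.  245.]
 [ 241. -491.  246.]
 [ 244. -488.  247.]
 [ 288. -571.  247.]
 [ 292. -571.  247.]] [344 343 363 362 342 341] [83 83 87 87 83 83]
[ 95.  99. 110.] [555.7 185.3 102.2]
[ 97. 106. 124.] [547.  178.9 103.8]
```

The picture shows the shut fingertips about 42 mm above where the reported TCP should be, just over the head. The real tips therefore sit about 42 mm behind the reported TCP. I'll open, go down the remaining distance and grip again.

>>> {"api": "send_rows", "payload": {"increments": [[0, 0, 0, 0, 0, 0], [0, 0, 0, 0, 0, 0], [0, 0, 0, 0, 0, 0], [0, 0, 0, 0, 0, 0], [0, 0, 0, 0, 0, 0]], "grip": -1}}

```text
time: 6.48
tool_pos: [555.9, 175.7, 56.6]
tcp_rot: [180.0, 0.0, 162.0]
ft_force: [-0.4, 0.2, 0.2]
finger_gap: 85.1
grip_force: 0.0
```

>>> {"api": "send_rows", "payload": {"increments": [[0, 0.5, 13, 0, 0, 0], [0, 0, 13, 0, 0, 0], [0, 0, 12, 0, 0, 0], [0, 0, 0, 0, 0, 0]]}}

```text
time: 6.98
tool_pos: [554.4, 175.8, 16.5]
tcp_rot: [-179.9, -0.2, 161.9]
ft_force: [0.4, 0.2, 0.8]
finger_gap: 85.3
grip_force: 0.0
```

```bash
python3 - <<'E'
from bench import r
from h import *
import cv2,pickle
d=r.snapshot('side');pickle.dump(d,open('g2.pkl','wb'))
W=cloud(d);m=(np.hypot(W[...,0]-556,W[...,1]-176)<75)&(W[...,2]>60)&(np.hypot(W[...,0]-556,W[...,1]-176)>30)
p=W[m];print(np.percentile(p[:,2],[0,2,10]).round(),p[np.argsort(p[:,2])[:5]].round())
cv2.imwrite('pics/g2.png',cv2.resize(d['img'][175:315,190:340],(600,560),interpolation=2))
E
```

```text
[ 67.  90. 163.] [[540. 134.  67.]
 [536. 135.  68.]
 [569. 223.  69.]
 [571. 223.  69.]
 [532. 137.  69.]]
```

View pics/g2.png

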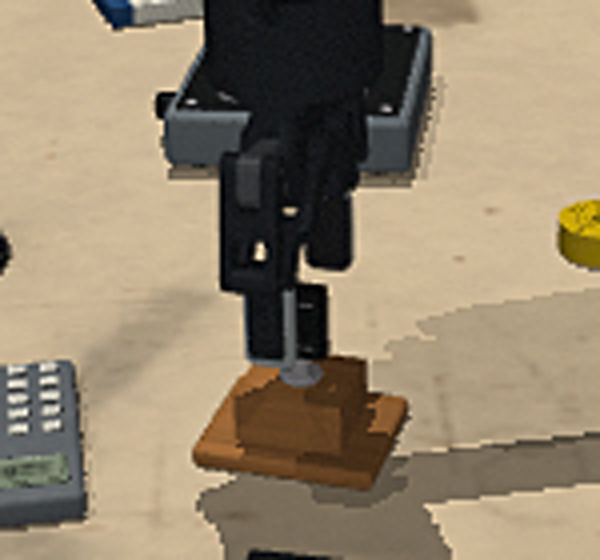

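The open fingers straddle the key head, near finger at crop (265,330), far at (340,260), with the tips at about z = 67. I'll grip now.

>>> {"api": "send_rows", "payload": {"increments": [[0, 0, 0, 0, 0, 0], [0, 0, 0, 0, 0, 0], [0, 0, 0, 0, 0, 0], [0, 0, 0, 0, 0, 0], [0, 0, 0, 0, 0, 0]], "grip": 1, "grip_force": 60}}

```text
time: 7.65
tool_pos: [556.2, 176.2, 18.8]
tcp_rot: [180.0, 0.0, 162.0]
ft_force: [0.2, 0.3, 0.4]
finger_gap: 8.8
grip_force: 59.8
```

>>> {"api": "send_rows", "payload": {"increments": [[0, 0, 0, 0, 0, 0], [0, 0, 0, 0, 0, 0]]}}

```text
time: 7.9
tool_pos: [556.2, 176.2, 18.8]
tcp_rot: [180.0, 0.0, 162.0]
ft_force: [-1.5, -1.1, 2.5]
finger_gap: 9.2
grip_force: 59.9
```

```bash
python3 - <<'E'
from bench import r
from h import *
d=r.snapshot('side');W=cloud(d);m=(np.hypot(W[...,0]-556,W[...,1]-176)<40)&(W[...,2]>49)
p=W[m];print(np.percentile(p[:,2],[0,2,10]).round())
q=r.sense();print({k:np.round(q[k],2) for k in q})
E
```

```text
[49. 60. 91.]
{'time': np.float64(7.95), 'joint_pos': array([ 12.54,  13.54,  97.44,   0.  ,  69.01, -59.41]), 'qd': array([ 0.07,  0.05, -0.01, -0.02,  0.08,  0.07]), 'joint_efforts': array([ 4.000e-02, -5.606e+01, -4.415e+01,  4.000e-02, -2.000e-01,
        0.000e+00]), 'tool_pos': array([556.2 , 176.2 ,  18.82]), 'tcp_rot': array([1.7999e+02, 1.0000e-02, 1.6195e+02]), 'ft_force': array([-0.27, -0.58,  2.1 ]), 'wrist_torque': array([-0.06,  0.11,  0.03]), 'grip_force': np.float64(59.97), 'finger_gap': np.float64(8.55)}
```

>>> {"api": "send_rows", "payload": {"increments": [[0, 0, -8, 0, 0, 0], [0, 0, -16, 0, 0, 0], [0, 0, -26, 0, 0, 0], [0, 0, -32, 0, 0, 0], [0, 0, 0, 0, 0, 0]]}}

```text
time: 8.57
tool_pos: [559.0, 176.8, 105.4]
tcp_rot: [179.8, 0.4, 162.0]
ft_force: [1.4, -0.5, -0.1]
finger_gap: 8.7
grip_force: 59.8
```

>>> {"api": "send_rows", "payload": {"increments": [[-13.75, -48.25, 0, 0, 0, 0], [-13.75, -48.25, 0, 0, 0, 0], [-13.75, -48.25, 0, 0, 0, 0], [-13.75, -48.25, 0, 0, 0, 0]]}}

```text
time: 9.07
tool_pos: [548.0, -25.8, 100.4]
tcp_rot: [-180.0, -0.0, 162.0]
ft_force: [1.1, -0.1, 0.0]
finger_gap: 9.1
grip_force: 59.8
```

>>> {"api": "send_rows", "payload": {"increments": [[-13.75, -48.25, 0, 0, 0, 0], [-13.75, -48.25, 0, 0, 0, 0], [-13.75, -48.25, 0, 0, 0, 0], [-13.75, -48.25, 0, 0, 0, 0], [0, 0, 0, 0, 0, -0.139]]}}

```text
time: 9.7
tool_pos: [540.2, -228.5, 100.3]
tcp_rot: [-180.0, -0.0, 169.8]
ft_force: [-0.2, 1.2, 0.3]
finger_gap: 8.8
grip_force: 59.7
```

>>> {"api": "send_rows", "payload": {"increments": [[0, 0, 0, 0, 0, 0], [0, 0, 0, 0, 0, 0], [0, 0, 0, 0, 0, 0]]}}

```text
time: 10.07
tool_pos: [541.1, -224.2, 100.5]
tcp_rot: [180.0, -0.0, 169.9]
ft_force: [0.3, -0.3, -0.1]
finger_gap: 8.6
grip_force: 59.7
```

```bash
python3 - <<'E'
from bench import r
import cv2,pickle,numpy as np
w=r.snapshot('wrist');s=r.snapshot('side');pickle.dump((s,w),open('k.pkl','wb'))
q=r.sense();print(q['tool_pos'],q['tcp_rot'],q['ft_force'],q['finger_gap'])
a=cv2.resize(w['img'][170:290,225:335],(550,600),interpolation=2)
b=cv2.resize(s['img'][140:220,245:290],(250,444),interpolation=2);b=cv2.copyMakeBorder(b,0,156,0,0,0)
cv2.imwrite('pics/k.png',np.hstack([a,b]))
E
```

```text
[ 541.18592752 -224.35516448  100.62509327] [-1.79998242e+02  1.91934958e-03  1.69916790e+02] [ 0.66020008 -0.41346334 -0.23901219] 8.829934792703332
```

View pics/k.png

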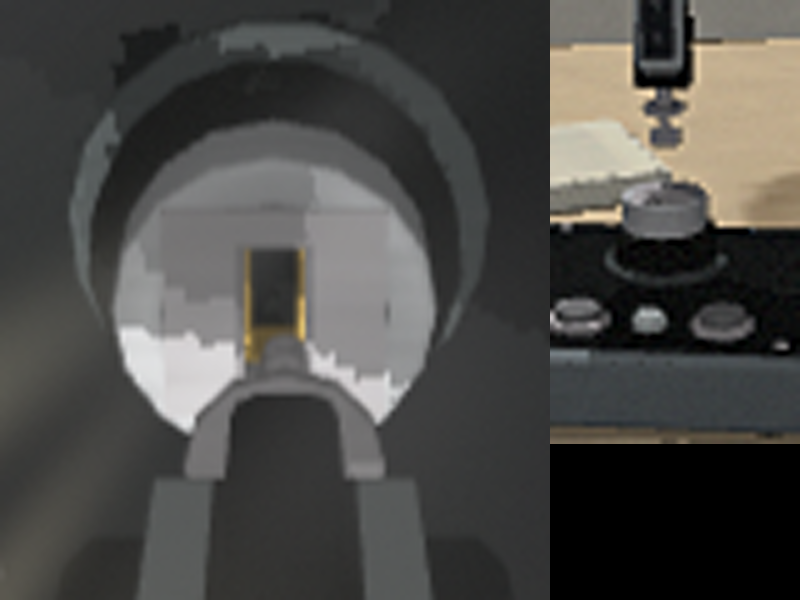

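```bash
python3 - <<'E'
import pickle; from h import *
s,w=pickle.load(open('k.pkl','rb'))
y=np.radians(169.92);T=np.array([[np.cos(y),np.sin(y)],[np.sin(y),-np.cos(y)]])
c=np.array([541.19,-224.36])
def f(t,u,v,z): 
    p=px2w(w,225+u/5-.4,170+v/5-.4,z)[:2]; print(t,(T@(p-c)).round(2))
f('kw left',241,300,76);f('kw right',306,300,76);f('kw top',274,246,76)
f('kw center earlier',0,0,76)
L=pickle.load(open('lock.pkl','rb'))
print('earlier',T@(np.array([541.5,-225.2])-c))
f('collar front low',286,377,125.8);f('collar L',186,476,127);f('collar R',386,476,127)
f('bit front',286,338,113.5);f('bit L',266,360,113.5);f('bit R',307,360,113.5)
f('plate L',162,210,76);f('plate R',388,210,76)
# side
def g(t,u,v,z):
    print('side',t,px2w(s,245+(u-550)/250*45,140+v/444*80,z).round(1))
g('tip bottom',667,148,108.8)
E
```

```text
kw left [ 0.99 -4.73]
kw right [1.   3.12]
kw top [ 7.93 -0.74]
kw center earlier [ 37.82 -32.  ]
earlier [-0.45223431 -0.77277689]
collar front low [13.24  0.66]
collar L [ 3.63 -8.71]
collar R [ 3.65 10.06]
bit front [11.94  0.67]
bit L [ 9.56 -1.32]
bit R [9.57 2.77]
plate L [ 12.47 -14.02]
plate R [12.5  12.79]
side tip bottom [ 539.1 -190.8  108.8]
```

The crop shows the bit at (286,355), just up and to the right of the keyway centred at (274,310). The key has to shift about −4 mm in tool x and −1.5 mm in tool y.

>>> {"api": "send_rows", "payload": {"increments": [[-4, -1.5, 0, 0, 0, 0], [0, 0, 10, 0, 0, 0], [0, 0, 10, 0, 0, 0], [0, 0, 6, 0, 0, 0], [0, 0, 0, 0, 0, 0]]}}

```text
time: 10.8
tool_pos: [543.7, -226.6, 73.2]
tcp_rot: [180.0, -0.1, 169.9]
ft_force: [-2.3, -0.4, -2.1]
finger_gap: 8.8
grip_force: 59.6
```

>>> {"api": "send_rows", "payload": {"increments": [[0, 0, 2, 0, 0, 0], [0, 0, 2, 0, 0, 0], [0, 0, 2, 0, 0, 0], [0, 0, 1, 0, 0, 0], [0, 0, 0, 0, 0, 0]]}}

```text
time: 11.42
tool_pos: [544.2, -227.1, 68.2]
tcp_rot: [-180.0, -0.1, 169.9]
ft_force: [-7.4, 2.7, 6.2]
finger_gap: 9.0
grip_force: 60.5
```

>>> {"api": "send_rows", "payload": {"increments": [[1, 0, 0, 0, 0, 0], [0, 0, 0, 0, 0, 0], [0, 0, 0, 0, 0, 0]]}}

```text
time: 11.8
tool_pos: [543.9, -226.9, 68.3]
tcp_rot: [180.0, 0.0, 169.9]
ft_force: [-5.1, 2.4, 5.0]
finger_gap: 8.8
grip_force: 60.4
```

>>> {"api": "send_rows", "payload": {"increments": [[1, 0.3, 0, 0, 0, 0], [0, 0, 0, 0, 0, 0], [0, 0, 0.5, 0, 0, 0], [0, 0, 0.5, 0, 0, 0], [0, 0, 0, 0, 0, 0]]}}

```text
time: 12.42
tool_pos: [542.9, -226.4, 66.5]
tcp_rot: [180.0, 0.0, 169.9]
ft_force: [-0.1, 1.1, -0.5]
finger_gap: 8.9
grip_force: 59.8
```

>>> {"api": "send_rows", "payload": {"increments": [[0, 0, 1, 0, 0, 0], [0, 0, 1, 0, 0, 0], [0, 0, 1, 0, 0, 0], [0, 0, 0, 0, 0, 0]]}}

```text
time: 12.92
tool_pos: [542.8, -226.4, 63.4]
tcp_rot: [180.0, 0.0, 169.9]
ft_force: [0.7, 2.1, 0.2]
finger_gap: 8.7
grip_force: 59.6
```

Inside the keyway, with little force. I'll carry on down.

>>> {"api": "send_rows", "payload": {"increments": [[0, 0.3, 1.5, 0, 0, 0], [0, 0, 1.5, 0, 0, 0], [0, 0, 1.5, 0, 0, 0], [0, 0, 1.5, 0, 0, 0], [0, 0, 0, 0, 0, 0]]}}

```text
time: 13.55
tool_pos: [543.0, -226.4, 58.2]
tcp_rot: [-180.0, 0.0, 169.9]
ft_force: [-2.4, 2.1, 7.2]
finger_gap: 9.0
grip_force: 60.5
```

>>> {"api": "send_rows", "payload": {"increments": [[0, 0, 1.5, 0, 0, 0], [0, 0, 1.5, 0, 0, 0], [0, 0, 1, 0, 0, 0], [0, 0, 0, 0, 0, 0]]}}

```text
time: 14.05
tool_pos: [543.2, -226.5, 55.1]
tcp_rot: [-180.0, 0.0, 169.9]
ft_force: [-4.5, 3.0, 12.3]
finger_gap: 9.1
grip_force: 61.5
```

>>> {"api": "send_rows", "payload": {"increments": [[0, 0, -2, 0, 0, 0], [0, 0, -1, 0, 0, 0], [0, 0, 0, 0, 0, 0]]}}

```text
time: 14.42
tool_pos: [543.1, -226.4, 57.6]
tcp_rot: [-180.0, 0.0, 169.9]
ft_force: [-3.6, 1.4, 8.3]
finger_gap: 8.8
grip_force: 61.0
```

```bash
python3 - <<'E'
from bench import r
import cv2,pickle,numpy as np
w=r.snapshot('wrist');s=r.snapshot('side');pickle.dump((s,w),open('k2.pkl','wb'))
q=r.sense();print(q['tool_pos'],q['tcp_rot'],q['ft_force'],q['wrist_torque'])
a=cv2.resize(w['img'][170:290,225:335],(550,600),interpolation=2)
b=cv2.resize(s['img'][140:220,245:290],(250,444),interpolation=2);b=cv2.copyMakeBorder(b,0,156,0,0,0)
cv2.imwrite('pics/k2.png',np.hstack([a,b]))
E
```

```text
[ 543.08191378 -226.40795604   57.50853402] [-1.79978901e+02  3.35105457e-02  1.69916740e+02] [-2.97695635  2.1804631   7.80609673] [ 0.38236812  0.66136786 -0.07405675]
```

View pics/k2.png

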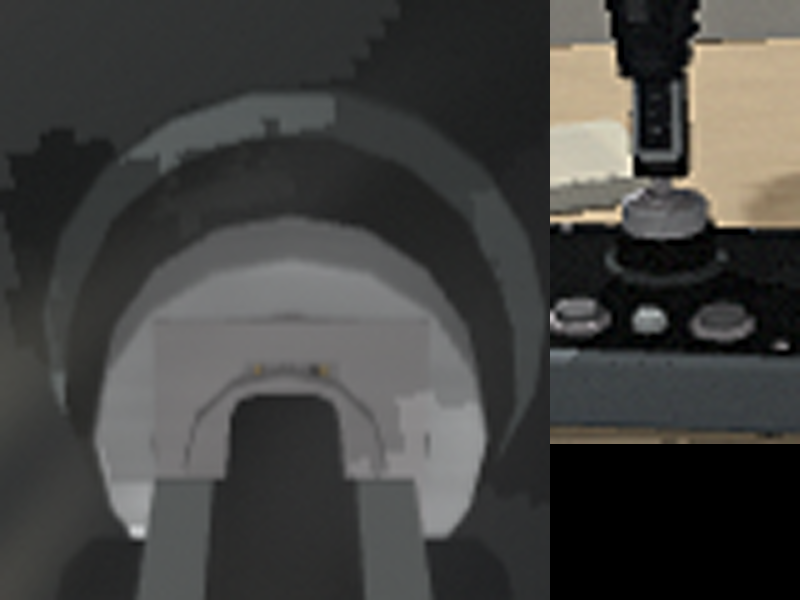

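The picture shows the collar's front edge at crop (285,375), lying close against the plate just below the visible end of the keyway (290,367). I'll check the gap with the depth map.

```bash
python3 - <<'E'
import pickle; from h import *
for nm in('k.pkl','k2.pkl'):
    s,w=pickle.load(open(nm,'rb'));W=cloud(w)
    for t,u,v in(('plateL',180,340),('plateR',400,340),('collar top',210,450),('collar',286,386),('collar R',365,450),('finger',180,560),('head',286,500)):
        print(nm,t,W[170+v//5,225+u//5].round(1))
    W=cloud(s);m=(np.hypot(W[...,0]-542,W[...,1]+225)<22)&(W[...,2]>60)
    for z in range(66,124,4):
        k=m&(np.abs(W[...,2]-z)<2)
        if k.sum(): p=W[k];print(z,k.sum(),p[:,0].min().round(),p[:,0].max().round(),p[:,1].max().round(),end=' | ')
    print()
E
```

```text
k.pkl plateL [ 543.  -236.7   77.2]
k.pkl plateR [ 548.3 -210.6   75.7]
k.pkl collar top [ 537.9 -230.5  119. ]
k.pkl collar [ 532.1 -222.   119.5]
k.pkl collar R [ 540.2 -215.5  119.7]
k.pkl finger [ 529.1 -229.7  155.7]
k.pkl head [ 528.3 -221.3  150.1]
66 20 524.0 560.0 -206.0 | 70 17 524.0 560.0 -205.0 | 74 27 524.0 560.0 -204.0 | 78 53 523.0 560.0 -205.0 | 102 5 536.0 541.0 -218.0 | 106 10 536.0 546.0 -218.0 | 110 4 538.0 546.0 -218.0 | 114 2 538.0 541.0 -221.0 | 118 12 530.0 548.0 -211.0 | 122 10 535.0 546.0 -213.0 | 
k2.pkl plateL [ 528.9 -233.7   73.6]
k2.pkl plateR [ 532.8 -212.5   73. ]
k2.pkl collar top [ 539.3 -232.5   77.2]
k2.pkl collar [ 534.2 -224.2   76.2]
k2.pkl collar R [ 542.1 -217.7   76.8]
k2.pkl finger [ 530.9 -231.9  112.8]
k2.pkl head [ 530.6 -223.6  106.3]
66 16 524.0 560.0 -204.0 | 70 21 524.0 560.0 -204.0 | 74 47 523.0 560.0 -204.0 | 78 18 532.0 552.0 -212.0 | 82 3 541.0 544.0 -218.0 | 86 11 531.0 554.0 -218.0 | 90 14 531.0 554.0 -217.0 | 94 10 531.0 554.0 -215.0 | 98 13 531.0 551.0 -209.0 | 102 9 531.0 554.0 -206.0 | 106 15 531.0 554.0 -204.0 | 110 14 531.0 553.0 -205.0 | 114 16 531.0 553.0 -204.0 | 118 12 530.0 553.0 -206.0 | 122 17 530.0 553.0 -204.0 |
```

The collar rests on the face, which is sunk about 2.5 mm, so the key is home; the real tip is at about TCP − 1 mm. I'll ease the pressure and then turn.

>>> {"api": "send_rows", "payload": {"increments": [[0.4, -0.2, -1.2, 0, 0, 0], [0, 0, -1, 0, 0, 0], [0, 0, 0, 0, 0, 0]]}}

```text
time: 14.9
tool_pos: [542.8, -226.4, 59.2]
tcp_rot: [-180.0, 0.0, 169.9]
ft_force: [-0.3, 1.5, 4.5]
finger_gap: 8.7
grip_force: 60.4
```

```bash
cat > s.py <<'E'
from bench import r
import numpy as np
q=r.sense()
for k in('time','tool_pos','tcp_rot','ft_force','wrist_torque','finger_gap'): print(k,np.round(q[k],3),end='; ')
print('j6',q['joint_pos'][5].round(2),'eff6',q['joint_efforts'][5].round(3))
E
python3 s.py
```

```text
time 14.9; tool_pos [ 542.821 -226.387   59.214]; tcp_rot [-1.79993e+02  4.80000e-02  1.69919e+02]; ft_force [-0.321  1.468  4.466]; wrist_torque [ 0.295  0.021 -0.012]; finger_gap 8.683; j6 -107.56 eff6 -0.0
```

>>> {"api": "send_rows", "payload": {"increments": [[0, 0, 0, 0, 0, 0.1], [0, 0, 0, 0, 0, 0.1], [0, 0, 0, 0, 0, 0.1], [0, 0, 0, 0, 0, 0]]}}

```text
time: 15.4
tool_pos: [542.9, -226.2, 59.1]
tcp_rot: [180.0, 0.0, 152.8]
ft_force: [-0.2, 2.3, 5.2]
finger_gap: 9.0
grip_force: 60.4
```

```bash
python3 s.py
```

```text
time 15.4; tool_pos [ 542.921 -226.198   59.059]; tcp_rot [1.79976e+02 4.70000e-02 1.52770e+02]; ft_force [-0.229  2.342  5.23 ]; wrist_torque [ 0.531 -0.216  0.009]; finger_gap 8.988; j6 -90.41 eff6 1.113
```

>>> {"api": "send_rows", "payload": {"increments": [[0, 0, 0, 0, 0, 0.1], [0, 0, 0, 0, 0, 0.1], [0, 0, 0, 0, 0, 0.1], [0, 0, 0, 0, 0, 0]]}}

```text
time: 15.9
tool_pos: [542.8, -226.4, 59.0]
tcp_rot: [180.0, 0.0, 135.7]
ft_force: [1.1, 0.9, 4.9]
finger_gap: 9.0
grip_force: 60.4
```

```bash
python3 s.py
```

```text
time 15.9; tool_pos [ 542.795 -226.39    59.039]; tcp_rot [1.79979e+02 4.00000e-02 1.35689e+02]; ft_force [1.146 0.903 4.867]; wrist_torque [ 0.425 -0.177 -0.012]; finger_gap 9.012; j6 -73.33 eff6 1.09
```

>>> {"api": "send_rows", "payload": {"increments": [[0, 0, 0, 0, 0, 0.1], [0, 0, 0, 0, 0, 0.1], [0, 0, 0, 0, 0, 0.05], [0, 0, 0, 0, 0, 0]]}}

```text
time: 16.4
tool_pos: [542.7, -226.5, 59.0]
tcp_rot: [180.0, 0.0, 121.4]
ft_force: [-0.1, 1.3, 5.4]
finger_gap: 8.8
grip_force: 60.5
```

```bash
python3 s.py
```

```text
time 16.4; tool_pos [ 542.675 -226.481   58.978]; tcp_rot [1.79986e+02 3.30000e-02 1.21412e+02]; ft_force [-0.055  1.289  5.361]; wrist_torque [ 0.214 -0.129 -0.01 ]; finger_gap 8.822; j6 -59.06 eff6 0.545
```

>>> {"api": "send_rows", "payload": {"increments": [[0, 0, 0, 0, 0, 0.05], [0, 0, 0, 0, 0, 0.05], [0, 0, 0, 0, 0, 0.05], [0, 0, 0, 0, 0, 0]]}}

```text
time: 16.9
tool_pos: [542.6, -226.5, 58.9]
tcp_rot: [180.0, 0.0, 112.8]
ft_force: [-0.2, 0.8, 4.5]
finger_gap: 8.9
grip_force: 60.5
```

```bash
python3 s.py
```

```text
time 16.9; tool_pos [ 542.554 -226.545   58.922]; tcp_rot [1.79994e+02 2.70000e-02 1.12793e+02]; ft_force [-0.158  0.814  4.548]; wrist_torque [ 0.17  -0.085  0.004]; finger_gap 8.86; j6 -50.44 eff6 0.526
```

>>> {"api": "send_rows", "payload": {"increments": [[0, 0, 0, 0, 0, 0.03], [0, 0, 0, 0, 0, 0.03], [0, 0, 0, 0, 0, 0]]}}

```text
time: 17.27
tool_pos: [542.5, -226.5, 58.9]
tcp_rot: [180.0, 0.0, 109.2]
ft_force: [0.1, 0.8, 4.4]
finger_gap: 8.7
grip_force: 60.5
```

```bash
python3 s.py
```

```text
time 17.275; tool_pos [ 542.52  -226.526   58.908]; tcp_rot [1.79994e+02 2.30000e-02 1.09171e+02]; ft_force [0.105 0.819 4.405]; wrist_torque [ 0.111 -0.114  0.013]; finger_gap 8.657; j6 -46.82 eff6 0.276
```

>>> {"api": "send_rows", "payload": {"increments": [[0, 0, 0, 0, 0, 0.025], [0, 0, 0, 0, 0, 0.025], [0, 0, 0, 0, 0, 0]]}}

```text
time: 17.65
tool_pos: [542.5, -226.5, 58.9]
tcp_rot: [-180.0, 0.0, 106.3]
ft_force: [0.5, -1.3, 4.9]
finger_gap: 9.0
grip_force: 60.5
```

```bash
python3 s.py
```

```text
time 17.65; tool_pos [ 542.455 -226.518   58.87 ]; tcp_rot [-1.80000e+02  1.90000e-02  1.06309e+02]; ft_force [ 0.515 -1.259  4.9  ]; wrist_torque [ 0.011 -0.057  0.007]; finger_gap 9.038; j6 -43.96 eff6 0.237
```

>>> {"api": "send_rows", "payload": {"increments": [[0, 0, 0, 0, 0, 0.025], [0, 0, 0, 0, 0, 0.025], [0, 0, 0, 0, 0, 0]]}}

```text
time: 18.02
tool_pos: [542.4, -226.6, 58.9]
tcp_rot: [-180.0, 0.0, 103.4]
ft_force: [0.6, 0.1, 4.9]
finger_gap: 9.0
grip_force: 60.5
```

```bash
python3 s.py
```

```text
time 18.025; tool_pos [ 542.444 -226.557   58.887]; tcp_rot [-1.79998e+02  2.20000e-02  1.03442e+02]; ft_force [0.61  0.095 4.87 ]; wrist_torque [ 0.021 -0.062  0.019]; finger_gap 9.007; j6 -41.09 eff6 0.237
```

>>> {"api": "send_rows", "payload": {"increments": [[0, 0, 0, 0, 0, 0.02], [0, 0, 0, 0, 0, 0.02], [0, 0, 0, 0, 0, 0]]}}

```text
time: 18.4
tool_pos: [542.4, -226.5, 58.9]
tcp_rot: [-180.0, 0.0, 101.2]
ft_force: [0.1, -0.0, 6.0]
finger_gap: 8.5
grip_force: 60.5
```

```bash
python3 s.py
```

```text
time 18.4; tool_pos [ 542.416 -226.529   58.866]; tcp_rot [-1.79997e+02  1.90000e-02  1.01159e+02]; ft_force [ 0.084 -0.033  5.961]; wrist_torque [ 0.042 -0.041  0.012]; finger_gap 8.452; j6 -38.81 eff6 0.215
```

>>> {"api": "send_rows", "payload": {"increments": [[0, 0, 0, 0, 0, 0.02], [0, 0, 0, 0, 0, 0.02], [0, 0, 0, 0, 0, 0]]}}

```text
time: 18.77
tool_pos: [542.4, -226.5, 58.9]
tcp_rot: [-180.0, 0.0, 98.9]
ft_force: [-0.3, 0.3, 4.5]
finger_gap: 8.5
grip_force: 60.5
```

```bash
python3 s.py
```

```text
time 18.775; tool_pos [ 542.416 -226.525   58.865]; tcp_rot [-1.79996e+02  2.00000e-02  9.88690e+01]; ft_force [-0.29   0.28   4.488]; wrist_torque [ 0.047 -0.064  0.1  ]; finger_gap 8.502; j6 -36.51 eff6 0.238
```

The stop is met at 0.10 N·m. I'll nudge slightly, hold, then turn back.

>>> {"api": "send_rows", "payload": {"increments": [[0, 0, 0, 0, 0, 0.015], [0, 0, 0, 0, 0, 0], [0, 0, 0, 0, 0, 0]]}}

```text
time: 19.15
tool_pos: [542.4, -226.5, 58.8]
tcp_rot: [-180.0, 0.0, 98.0]
ft_force: [-0.0, 0.5, 5.3]
finger_gap: 9.1
grip_force: 60.5
```

```bash
python3 s.py
```

```text
time 19.15; tool_pos [ 542.367 -226.502   58.84 ]; tcp_rot [-1.79992e+02  1.60000e-02  9.80260e+01]; ft_force [-0.036  0.542  5.306]; wrist_torque [ 0.062 -0.014  0.066]; finger_gap 9.094; j6 -35.67 eff6 0.08
```

>>> {"api": "send_rows", "payload": {"increments": [[0, 0, 0, 0, 0, -0.1], [0, 0, 0, 0, 0, -0.1], [0, 0, 0, 0, 0, -0.1], [0, 0, 0, 0, 0, -0.1], [0, 0, 0, 0, 0, -0.1]]}}

```text
time: 19.77
tool_pos: [542.4, -226.4, 58.8]
tcp_rot: [-180.0, 0.0, 126.9]
ft_force: [0.2, 0.2, 4.6]
finger_gap: 9.0
grip_force: 60.5
```

>>> {"api": "send_rows", "payload": {"increments": [[0, 0, 0, 0, 0, -0.1], [0, 0, 0, 0, 0, -0.1], [0, 0, 0, 0, 0, -0.1], [0, 0, 0, 0, 0, -0.1], [0, 0, 0, 0, 0, -0.1]]}}

```text
time: 20.4
tool_pos: [542.6, -226.2, 58.9]
tcp_rot: [180.0, 0.0, 155.5]
ft_force: [1.1, 1.5, 5.2]
finger_gap: 8.9
grip_force: 60.5
```

>>> {"api": "send_rows", "payload": {"increments": [[0, 0, 0, 0, 0, -0.1], [0, 0, 0, 0, 0, -0.1], [0, 0, 0, 0, 0, -0.05], [0, 0, 0, 0, 0, 0]]}}

```text
time: 20.9
tool_pos: [542.7, -226.1, 58.9]
tcp_rot: [180.0, 0.0, 169.7]
ft_force: [1.0, 2.5, 5.7]
finger_gap: 8.6
grip_force: 60.4
```

```bash
python3 s.py
```

```text
time 20.9; tool_pos [ 542.694 -226.074   58.881]; tcp_rot [1.79977e+02 2.50000e-02 1.69690e+02]; ft_force [1.021 2.498 5.694]; wrist_torque [ 0.41  -0.22  -0.032]; finger_gap 8.586; j6 -107.33 eff6 -0.449
```

>>> {"api": "send_rows", "payload": {"increments": [[0, 0, 0, 0, 0, -0.05], [0, 0, 0, 0, 0, -0.05], [0, 0, 0, 0, 0, -0.03], [0, 0, 0, 0, 0, 0]]}}

```text
time: 21.4
tool_pos: [542.7, -226.0, 58.9]
tcp_rot: [180.0, 0.0, 177.1]
ft_force: [1.0, 1.9, 4.2]
finger_gap: 8.7
grip_force: 60.5
```

```bash
python3 s.py
```

```text
time 21.4; tool_pos [ 542.695 -226.009   58.866]; tcp_rot [1.79976e+02 2.40000e-02 1.77124e+02]; ft_force [1.034 1.874 4.238]; wrist_torque [ 0.452 -0.256  0.006]; finger_gap 8.733; j6 -114.76 eff6 -0.283
```

>>> {"api": "send_rows", "payload": {"increments": [[0, 0, 0, 0, 0, -0.02], [0, 0, 0, 0, 0, -0.02], [0, 0, 0, 0, 0, 0]]}}

```text
time: 21.78
tool_pos: [542.7, -226.0, 58.9]
tcp_rot: [180.0, 0.0, 179.4]
ft_force: [0.7, 2.3, 5.2]
finger_gap: 8.6
grip_force: 60.5
```

```bash
python3 s.py
```

```text
time 21.775; tool_pos [ 542.675 -225.988   58.861]; tcp_rot [1.79974e+02 2.40000e-02 1.79404e+02]; ft_force [0.694 2.331 5.153]; wrist_torque [ 0.474 -0.254  0.006]; finger_gap 8.607; j6 -117.04 eff6 -0.2
```

>>> {"api": "send_rows", "payload": {"increments": [[0, 0, 0, 0, 0, -0.02], [0, 0, 0, 0, 0, -0.02], [0, 0, 0, 0, 0, 0]]}}

```text
time: 22.15
tool_pos: [542.7, -226.0, 58.9]
tcp_rot: [180.0, 0.0, -178.3]
ft_force: [0.9, 1.6, 5.5]
finger_gap: 8.6
grip_force: 60.5
```

```bash
python3 s.py
```

```text
time 22.15; tool_pos [ 542.689 -225.961   58.857]; tcp_rot [ 1.79974e+02  2.60000e-02 -1.78305e+02]; ft_force [0.914 1.617 5.477]; wrist_torque [ 0.457 -0.297 -0.045]; finger_gap 8.595; j6 -119.33 eff6 -0.215
```

>>> {"api": "send_rows", "payload": {"increments": [[0, 0, 0, 0, 0, -0.02], [0, 0, 0, 0, 0, -0.01], [0, 0, 0, 0, 0, 0]]}}

```text
time: 22.52
tool_pos: [542.7, -225.9, 58.9]
tcp_rot: [180.0, 0.0, -176.6]
ft_force: [1.2, 1.7, 5.3]
finger_gap: 9.0
grip_force: 60.5
```

```bash
python3 s.py
```

```text
time 22.525; tool_pos [ 542.7   -225.942   58.863]; tcp_rot [ 1.79973e+02  2.80000e-02 -1.76593e+02]; ft_force [1.157 1.661 5.263]; wrist_torque [ 0.438 -0.243 -0.068]; finger_gap 9.033; j6 -121.04 eff6 -0.159
```

Home stop felt at −0.07 N·m. I'll centre the key in its play and pull it out.

>>> {"api": "send_rows", "payload": {"increments": [[0, 0, 0, 0, 0, 0.08], [0, 0, 0, 0, 0, 0.08], [0, 0, 0, 0, 0, 0.075], [0, 0, 0, 0, 0, 0]]}}

```text
time: 23.02
tool_pos: [542.5, -226.3, 58.9]
tcp_rot: [-180.0, 0.0, 169.9]
ft_force: [1.0, 0.6, 4.8]
finger_gap: 8.7
grip_force: 60.5
```

>>> {"api": "send_rows", "payload": {"increments": [[0, 0, -1, 0, 0, 0], [0, 0, -1, 0, 0, 0], [0, 0, -1, 0, 0, 0], [0, 0, -1, 0, 0, 0], [0, 0, 0, 0, 0, 0]]}}

```text
time: 23.65
tool_pos: [542.0, -226.1, 62.4]
tcp_rot: [180.0, -0.1, 169.9]
ft_force: [1.0, -0.3, -0.2]
finger_gap: 8.5
grip_force: 59.6
```

>>> {"api": "send_rows", "payload": {"increments": [[0, 0, -2, 0, 0, 0], [0, 0, -2, 0, 0, 0], [0, 0, -2, 0, 0, 0], [0, 0, -2, 0, 0, 0], [0, 0, 0, 0, 0, 0]]}}

```text
time: 24.28
tool_pos: [542.7, -226.5, 71.2]
tcp_rot: [-180.0, 0.0, 169.9]
ft_force: [-0.1, -0.0, -0.3]
finger_gap: 9.0
grip_force: 59.6
```

>>> {"api": "send_rows", "payload": {"increments": [[0, 0, -2, 0, 0, 0], [0, 0, -3, 0, 0, 0], [0, 0, -5, 0, 0, 0], [0, 0, -10, 0, 0, 0], [0, 0, 0, 0, 0, 0]]}}

```text
time: 24.9
tool_pos: [543.4, -226.8, 92.4]
tcp_rot: [-180.0, 0.1, 169.9]
ft_force: [-0.3, 0.0, -0.7]
finger_gap: 9.0
grip_force: 59.6
```

>>> {"api": "send_rows", "payload": {"increments": [[0, 0, -5, 0, 0, 0], [0, 0, -5, 0, 0, 0], [0, 0, 0, 0, 0, 0], [0, 0, 0, 0, 0, 0]]}}

```text
time: 25.4
tool_pos: [542.4, -226.3, 100.7]
tcp_rot: [180.0, -0.0, 169.9]
ft_force: [0.3, 0.7, -0.8]
finger_gap: 8.8
grip_force: 59.6
```

```bash
python3 s.py; python3 - <<'E'
from bench import r
from h import *
import pickle
w=r.snapshot('wrist');pickle.dump(w,open('k3.pkl','wb'));W=cloud(w)
for t,u,v in(('collar top',210,450),('collar',286,386),('collar R',365,450),('head',286,500)): print(t,W[170+v//5,225+u//5].round(1))
q=r.sense();print(q['tool_pos'])
m=(np.hypot(W[...,0]-542,W[...,1]+225)<25)&(W[...,2]>72)&(W[...,2]<80);p=W[m];print(len(p),np.median(p[:,2]))
k=cv2.cvtColor(w['img'],cv2.COLOR_BGR2GRAY)[235:290:3,255:310:3];print(k)
E
```

```text
time 25.4; tool_pos [ 542.381 -226.278  100.704]; tcp_rot [ 1.79997e+02 -7.00000e-03  1.69916e+02]; ft_force [ 0.31   0.701 -0.773]; wrist_torque [ 0.027 -0.002 -0.015]; finger_gap 8.816; j6 -107.56 eff6 -0.0
collar top [ 538.8 -232.5  119.9]
collar [ 533.4 -224.1  119.5]
collar R [ 541.4 -217.5  119.9]
head [ 529.4 -223.4  150.4]
[ 542.29127162 -226.21002301  100.54985944]
2456 76.30996048037764
[[186 154 141 141 142 143 145 138  82  82  82 139 145 144 144 144 143 145
  148]
 [220 190 181 214 209 146 152 144  94 101  87 151 145 145 145 144 143 146
  146]
 [221 223 209 212 214 216 216 159  98 106  93 109 205 143 142 142 142 150
  150]
 [129 218 208 213 214 215 213 142  93  89  95 157 210 176 179 141 141 147
  131]
 [ 66 189 215 215 217 124 105 116 117 116 116 111 100 189 209 207 142 169
   62]
 [ 66  62 203 218 125 117  59  43  45  46  48  51  88 108 180 209 195  63
   63]
 [ 64  60  57 102 115 108  43  44  48  49  51  53  56 112 107 175  64  63
   63]
 [ 62  58  56 115 116 102  45  47  48  50  53  54  54 113 113  75  63  63
   61]
 [ 59  56  57 116 116  89  46  49  50  52  53  53  54 112 112 103  63  62
   61]
 [ 57  55  65 114 115  68  48  50  51  52  53  54  54 111 111 110  62  62
   61]
 [ 58  67  70 101  97  51  49  52  53  53  54  55  53  92 114 112  71  71
   59]
 [ 71  90  91  90  65  49  51  52  54  53  54  54  53  54  89  89  89  89
   59]
 [ 86  90  90  90  57  50  51  52  53  53  53  53  52  54  89  89  89  89
   58]
 [ 91  91  91  91  53  52  53  53  53  53  53  52  53  52  88  89  90  89
   67]
 [ 92  92  91  91  53  52  53  53  53  53  53  52  52  52  79  88  88  88
   81]
 [ 92  92  91  92  53  52  52  53  53  52  51  52  50  49  69  88  88  88
   85]
 [ 92  91  92  91  54  53  52  52  53  51  51  50  50  48  66  88  88  89
   86]
 [ 92  92  92  92  54  53  53  53  53  52  51  50  49  47  58  88  88  88
   88]
 [ 92  92  92  91  52  53  54  53  53  51  51  49  49  46  53  88  89  88
   89]]
```

>>> {"api": "send_rows", "payload": {"increments": [[7, 49.7, 0, 0, 0, 0], [7, 49.7, 0, 0, 0, 0], [7, 49.7, 0, 0, 0, 0], [7, 49.7, 0, 0, 0, 0]]}}

```text
time: 25.95
tool_pos: [549.4, -24.1, 100.6]
tcp_rot: [180.0, -0.0, 169.9]
ft_force: [1.6, -0.3, -0.1]
finger_gap: 8.9
grip_force: 59.6
```

>>> {"api": "send_rows", "payload": {"increments": [[7, 49.7, 0, 0, 0, 0], [7, 49.7, 0, 0, 0, 0], [7, 49.7, 0, 0, 0, 0], [7, 49.7, 0, 0, 0, 0], [0, 0, 0, 0, 0, 0.147]]}}

```text
time: 26.58
tool_pos: [556.4, 178.6, 100.5]
tcp_rot: [180.0, -0.0, 161.6]
ft_force: [-1.0, -0.1, 0.5]
finger_gap: 8.9
grip_force: 59.6
```

>>> {"api": "send_rows", "payload": {"increments": [[0, 0, 16, 0, 0, 0], [0, 0, 16, 0, 0, 0], [0, 0, 0, 0, 0, 0], [0, 0, 0, 0, 0, 0], [0, 0, 0, 0, 0, 0]]}}

```text
time: 27.2
tool_pos: [557.5, 174.8, 69.5]
tcp_rot: [180.0, 0.1, 161.5]
ft_force: [-0.0, 0.1, 0.4]
finger_gap: 8.8
grip_force: 59.6
```

```bash
python3 s.py; python3 - <<'E'
from bench import r
from h import *
import pickle
w=r.snapshot('wrist');pickle.dump(w,open('st.pkl','wb'))
cv2.imwrite('pics/st.png',cv2.resize(w['img'][170:290,215:345],(650,600),interpolation=2))
W=cloud(w)
def rect(x0,x1,y0,y1,z0,z1,t):
    m=(W[...,0]>x0)&(W[...,0]<x1)&(W[...,1]>y0)&(W[...,1]<y1)&(W[...,2]>z0)&(W[...,2]<z1)
    p=W[m];print(t,len(p),cv2.minAreaRect(p[:,:2].astype(np.float32)),np.median(p[:,2]))
rect(480,630,110,260,5,14,'foot');rect(510,600,130,220,40,49,'block')
E
```

```text
time 27.2; tool_pos [557.505 174.77   69.464]; tcp_rot [1.79966e+02 5.50000e-02 1.61489e+02]; ft_force [-0.031  0.127  0.421]; wrist_torque [ 0.013  0.021 -0.012]; finger_gap 8.793; j6 -59.11 eff6 -0.016
foot 5709 ((555.3117065429688, 175.59268188476562), (70.13587951660156, 84.17134857177734), 71.24620819091797) 10.420321699659318
block 0 ((0.0, 0.0), (0.0, 0.0), 0.0) nan
  return _methods._mean(a, axis=axis, dtype=dtype,
  ret = ret.dtype.type(ret / rcount)
```

View pics/st.png

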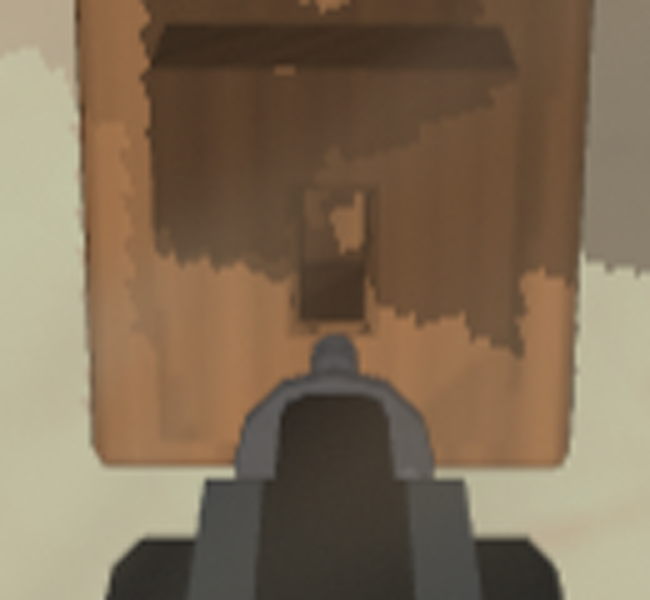

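The crop shows the empty slot at (334,257), with the key bit at (334,355) lined up with it. The depth map gives no block points at z = 44, so the block top is at about 34 mm. That also accounts for the tip offset.

```bash
python3 - <<'E'
import pickle; from h import *
w=pickle.load(open('st.pkl','rb'));W=cloud(w)
print('block z',W[170+100//5,215+200//5],W[170+290//5,215+220//5],W[170+290//5,215+450//5])
y=np.radians(161.5);T=np.array([[np.cos(y),np.sin(y)],[np.sin(y),-np.cos(y)]]);T[1]=[np.sin(y),-np.cos(y)]
c=np.array([557.1,174.9]);tz=69
def f(w,o,c,T,t,u,v,z):
    p=px2w(w,o+u/5-.4,170+v/5-.4,z)[:2]; print(t,(T@(p-c)).round(2))
a=(w,215,c,T)
f(*a,'slot L',297,260,34);f(*a,'slot R',372,260,34);f(*a,'slot top',334,187,34);f(*a,'slot bot',334,330,34)
f(*a,'inner L',303,260,33);f(*a,'inner R',366,260,33)
f(*a,'collar front low',335,377,tz+16);f(*a,'collar L',238,476,tz+18);f(*a,'collar R',434,476,tz+18);f(*a,'bit front',335,337,tz+3.5)
f(*a,'block far edge',334,70,34)
f(*a,'foot',0,0,10)
print('foot centre tool',T@(np.array([555.5,175.4])-c))
s,k=pickle.load(open('k.pkl','rb'));y=np.radians(169.92);T2=np.array([[np.cos(y),np.sin(y)],[np.sin(y),-np.cos(y)]])
b=(k,225,np.array([541.19,-224.36]),T2)
f(*b,'k collar front',286,377,116.6);f(*b,'k bit',286,338,104);f(*b,'k kwL',241,300,76)
E
```

```text
block z [530.96468194 166.86566069  34.17048069] [554.99172903 160.97473909  35.00153545] [564.6781297  188.46156117  33.74714054]
slot L [ 1.53 -4.4 ]
slot R [1.54 5.06]
slot top [11.24  0.26]
slot bot [-8.02  0.28]
inner L [ 1.16 -3.66]
inner R [1.16 4.32]
collar front low [8.42 0.36]
collar L [-1.42 -9.26]
collar R [-1.4 10.2]
bit front [7.37 0.37]
block far edge [26.25  0.24]
foot [ 29.55 -44.39]
foot centre tool [ 1.67597018 -0.03352562]
k collar front [9.11 0.67]
k bit [7.91 0.68]
k kwL [ 0.99 -4.73]
```

>>> {"api": "send_rows", "payload": {"increments": [[0, 0, 0, 0, 0, 0]]}}

```text
time: 27.38
tool_pos: [557.3, 175.0, 69.4]
tcp_rot: [180.0, 0.0, 161.5]
ft_force: [-0.5, 0.3, -0.5]
finger_gap: 8.8
grip_force: 59.6
```

>>> {"api": "send_rows", "payload": {"increments": [[1.3, 0, 10, 0, 0, 0], [0, 0, 10, 0, 0, 0], [0, 0, 8, 0, 0, 0], [0, 0, 2, 0, 0, 0], [0, 0, 0, 0, 0, 0]]}}

```text
time: 28.0
tool_pos: [555.5, 175.3, 38.5]
tcp_rot: [-180.0, -0.0, 161.5]
ft_force: [-1.1, 0.2, -1.3]
finger_gap: 8.6
grip_force: 59.7
```

>>> {"api": "send_rows", "payload": {"increments": [[0, 0, 2, 0, 0, 0], [0, 0, 2, 0, 0, 0], [0, 0, 2, 0, 0, 0], [0, 0, 0, 0, 0, 0]]}}

```text
time: 28.5
tool_pos: [555.5, 175.3, 32.6]
tcp_rot: [-180.0, -0.0, 161.5]
ft_force: [-0.4, -0.7, -1.1]
finger_gap: 8.9
grip_force: 59.7
```

>>> {"api": "send_rows", "payload": {"increments": [[0, 0, 2, 0, 0, 0], [0, 0, 2, 0, 0, 0], [0, 0, 2, 0, 0, 0], [0, 0, 2, 0, 0, 0], [0, 0, 0, 0, 0, 0]]}}

```text
time: 29.12
tool_pos: [555.5, 175.3, 24.5]
tcp_rot: [-180.0, -0.0, 161.5]
ft_force: [-0.4, 0.7, -0.8]
finger_gap: 9.0
grip_force: 59.7
```

>>> {"api": "send_rows", "payload": {"increments": [[0, 0, 2, 0, 0, 0], [0, 0, 2, 0, 0, 0], [0, 0, 1, 0, 0, 0], [0, 0, 0.5, 0, 0, 0], [0, 0, 0, 0, 0, 0]]}}

```text
time: 29.75
tool_pos: [555.7, 175.4, 19.3]
tcp_rot: [-180.0, -0.0, 161.5]
ft_force: [-0.6, -0.0, -0.6]
finger_gap: 8.4
grip_force: 59.7
```

>>> {"api": "send_rows", "payload": {"increments": [[0, 0, 0.5, 0, 0, 0], [0, 0, 0.3, 0, 0, 0], [0, 0, 0, 0, 0, 0]]}}

```text
time: 30.12
tool_pos: [555.8, 175.4, 18.8]
tcp_rot: [180.0, 0.0, 161.5]
ft_force: [-1.1, -0.9, 2.9]
finger_gap: 9.1
grip_force: 60.1
```

The key is seated, with light contact. I'll release and retreat.

>>> {"api": "send_rows", "payload": {"increments": [[0, 0, 0, 0, 0, 0], [0, 0, 0, 0, 0, 0], [0, 0, 0, 0, 0, 0], [0, 0, 0, 0, 0, 0], [0, 0, 0, 0, 0, 0]], "grip": -1}}

```text
time: 30.75
tool_pos: [555.7, 175.4, 18.5]
tcp_rot: [180.0, -0.0, 161.5]
ft_force: [-0.1, 0.4, -0.1]
finger_gap: 85.5
grip_force: 0.0
```

>>> {"api": "send_rows", "payload": {"increments": [[0, 0, -10, 0, 0, 0], [0, 0, -30, 0, 0, 0], [0, 0, -50, 0, 0, 0], [0, 0, -50, 0, 0, 0], [0, 0, 0, 0, 0, 0]]}}

```text
time: 31.38
tool_pos: [559.4, 176.2, 165.5]
tcp_rot: [179.7, 0.5, 161.5]
ft_force: [1.0, 0.1, 0.7]
finger_gap: 85.1
grip_force: 0.0
```

>>> {"api": "send_rows", "payload": {"increments": [[0, 0, 0, 0, 0, 0], [0, 0, 0, 0, 0, 0], [0, 0, 0, 0, 0, 0]]}}

```text
time: 31.75
tool_pos: [554.7, 175.1, 156.9]
tcp_rot: [-179.9, -0.1, 161.5]
ft_force: [0.3, -1.1, 0.0]
finger_gap: 85.3
grip_force: 0.0
```

```bash
python3 s.py; python3 - <<'E'
from bench import r
from h import *
import pickle
D0=pickle.load(open('s0.pkl','rb'))
for n in('scene','side'):
    for d in(D0[n],r.snapshot(n)):
        W=cloud(d);m=(np.hypot(W[...,0]-556,W[...,1]-176)<40)&(W[...,2]>49)&(W[...,2]<110)
        p=W[m];print(n,len(p),p.mean(0).round(1),p[:,2].max().round(1),p[p[:,2]>75].mean(0).round(1),p[p[:,2]<60].mean(0).round(1))
E
```

```text
time 31.75; tool_pos [554.744 175.144 156.917]; tcp_rot [-1.79920e+02 -1.32000e-01  1.61492e+02]; ft_force [ 0.289 -1.056  0.011]; wrist_torque [ 0.016 -0.022 -0.004]; finger_gap 85.346; j6 -59.02 eff6 -0.0
scene 184 [553.5 179.5  68.6] 81.9 [555.3 177.6  79.3] [552.2 180.6  54.5]
scene 188 [553.7 179.7  68.3] 82.2 [555.5 177.9  79.3] [552.6 180.7  54.2]
side 258 [555.2 180.6  67.7] 84.0 [555.3 179.6  79.6] [555.4 181.3  54.7]
side 258 [555.2 180.7  67.5] 84.1 [555.3 179.5  79.5] [555.6 181.2  54.6]
```

The key stands just as it did at the start: same position, height and tilt. I'll hand in.

```bash
python3 -c "
from bench import r
print(r.hand_in())"
```

```text
the job is handed in; nothing more can be done
None
```

The job is handed in, with no verdict returned: the key went home in the lock, was turned clockwise to its stop (about 0.1 N·m felt) and back home, and now stands fully down in its stand where it started, with the arm clear at 31.8 s.

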